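Unlock, draw out and hold the pantry bin

TASK

Get the pantry bin ready to be lifted out: throw the shelf's lever from the red notch into the middle, yellow notch, and with it there draw the bin fully out to its stop by its blue handle. Then throw the lever on into the green notch so that the bin is held out, and after that swing the blue carry handle up and over until it seats in its end detent. Leave the colander, spice bottle, pot lid and salad servers where they are.

Things in the scene. Friction and masses are not known exactly. Their poses are not given: they have to be found in the camera images.
- shelf: Fixed dark pine riser shelf: board 220 deep x 560 wide x 18 mm, top 125 mm above the table. Origin at table height below the middle of the closed bin's front; the board's front edge is at x 30 mm; x points into the shelf away from the robot, y left along it, z up. Right behind the lever stands a notched steel quadrant with red, yellow and green marks (x 64 to 86 mm, up to z 205 mm)
- lever (a joint): Sideways swing of the upright lever, rad, about an axis along shelf x at shelf x 60, y 0, z 140 mm. Spring notches: 0 = red, leaning 0.5 rad to shelf +y, bin locked in; 0.5 = yellow, upright, bin free; 1.0 = green, leaning 0.5 rad to -y, bin held out. 2 to 6 N on the grip move it on; it snaps into the nearest notch
- lever_grip (a point): Middle of the lever's black grip (cylinder 22 mm across, 55 mm long along the lever), 105 mm from the lever's pivot
- bin (a joint): How far the white plastic bin (160 deep x 200 wide x 81 mm high, rim 85 mm above the table) has slid out from under the shelf (along shelf -x), m: 0 = fully in, front 30 mm ahead of the board's edge; 0.105 = fully out at its stop. Takes about 2 N; blocked by the lever except in the yellow notch
- bail (a joint): Angle of the bin's blue carry handle, rad: about 0 = folded down flat toward the robot over the bin's front; 1.7 = swung up just past upright into its end detent (stop at 1.75). It snaps home over the last part and takes about 2 N at the bar
- bail_bar (a point): Middle of the carry handle's blue cross bar (round, 10 mm across, 216 mm long, parallel to shelf y). Folded down, it overhangs the bin's front by 55 mm at 88 mm above the table, leaving a 50 mm gap between bar and bin front
- bail_hinge (a point): Middle of the carry handle's hinge axis (parallel to shelf y), 55 mm behind the bin's front, 88 mm above the table; it moves with the bin. The cross bar is 110 mm from it
- colander: Steel colander, 176 mm across at the rim, 75 mm high, loose on the shelf; origin at the centre of its underside
- spice_bottle: Closed amber glass spice bottle, 48 mm across, 110 mm high, loose on the shelf; origin at the centre of its underside
- pot_lid: Aluminium pot lid, 180 mm across, 46 mm high with its knob, loose on the table; origin at the centre of its underside
- server_spoon: Wooden salad spoon, 200 mm long, 10 mm thick, lying on the table with its handle toward -x; origin on its underside, about 125 mm from the handle's end
- server_fork: Wooden salad fork, 200 mm long, 10 mm thick, lying on the table with its handle toward -x; origin on its underside, about 125 mm from the handle's end

How it is judged:
By the outcome, as a careful person would: the job done as asked, in the order asked, and still so for the second after the job is handed in, with the robot touching nothing.
It also fails if it takes over 64 s, if anything falls off the work surface, if the arm or the gripper's body presses on something with over 40 N, if the wrist force passes 120 N, or if a joint passes its speed limit or range.

ROBOT

A 6-joint arm with a two-finger parallel gripper is mounted at the origin on the work surface. World frame = base frame: x ahead of the robot, y to its left, z up, the work surface at z = 0. Lengths are in m, angles in degrees, forces in N, time in s.
With the tool pointing down it reaches from about 0.4 to 0.825 m from the base axis. Payload 7 kg.
Tool frame: the origin (TCP) lies at the very end of the fingers, on their centre line; the grasp point (between the pads) lies 19 mm behind it; x points along the fingers, z is the direction in which the jaws open and shut, and the axes are right-handed (so a half turn about x gives the same grasp; the last joint's range is limited). The gripper opens to 88 mm and grips with 3 to 60 N. Pads are 19 mm wide; open, the fingers measure 130 mm over their backs; the gripper's body (78 mm by 193 mm) begins 47 mm behind the grasp point.
Start: joints at [90.476, 20.546, 0.682, 0, -70.136, -16.507], TCP at [0.186, 0.649, 0.227] pointing down, gripper open.
Joint ranges: [-176.03, 176.03], [-82.01, 121.73], [-58.28, 71.71], [-173.87, 95.51], [-174.79, -0.11], [-173.66, 173.66]. Speed limits (degrees/s): [136.94, 136.94, 172.46, 180, 180, 180].

INTERFACE

Orientations are given as [roll, pitch, yaw] about the fixed x, y, z axes, in that order (R = Rz(yaw) Ry(pitch) Rx(roll)).
In Python, from plant import * gives the robot as it stands.
- The arm moves only by the tool arm_command, never from a script. Its argument "commands" is one flat list of numbers, 5 for each row, row after row: the shift along the tool's x, y, z in mm, then the turn about the tool's x in degrees, then the opening in per cent of the stroke, from 0 (shut) to 100 (fully open). A call has 1 to 5 rows; each row shifts and turns the pose as measured when the row begins, along the tool's axes as they then stand; what a row does not reach is not made up. A row lasts 1/8 s, in which the tool goes at most 62.5 mm and 10.7 degrees, less where a joint would pass 70% of its speed; a pose out of reach is approached as far as the arm can. A call is refused whole if a number of a shift passes 62.5 or a number of a turn 10.7, either way. A call with a gripper value outside its range is refused whole. The fingers move at their own pace and stop on an object; the grip force is fixed at half the most. Time passes only in rows, so rows that do not move let the fingers close. It gives the time, the measured TCP pose, the force and the opening at its end, in the units of the state.
- get_obs(): the state, without advancing time (a new reading comes with each control period).
- snapshot(name): name is "side" or "top" or "wrist"; returns a dict with "frame" (384x512x3 uint8, blue, green, red), "fov_y" (degrees; the focal length in pixels is half the picture's height over the tangent of half this angle, whatever the lens; pixels are square), "cx", "cy" (the principal point, pixels), "world_to_cam" (4x4, takes a point from world to camera coordinates). Camera axes: x right, y up, looking along -z (the intrinsics and any distortion apply to the point x, -y, -z); pixel columns grow to the right and rows downward; lengths in m; the calibration is good to about 2 mm. A picture is of the moment at which its call begins. There is no depth.
- close_job(): hands the job in, once; it reports no verdict.
The state is a dict: "clock": time; "joint_pos": joint angles; "qvel": joint speeds; "tau": joint torques, N m; "tool_pos": TCP position; "orientation": TCP orientation; "force": force on the tool from outside, world axes, zero at the start; "moment": the same for the moment, N m; "opening": finger opening in m.
Only numpy, scipy, OpenCV 4.12 (cv2) and the standard library are available. Lean on these libraries where they do the work, as an engineer would, in place of code of your own. Each camera call takes 0.05 s, during which the arm holds its last target. There are 200 camera calls.

## Working session

There is one attempt and no reset: what is moved stays moved. The work goes in short steps, Python scripts to look and compute and a tool call to move; the robot and the scene stay as the last step left them, time stands still between calls to the robot, and variables do not carry over. Pictures are saved under pics/ and viewed, about 8 in all and at most 12, crops included, and the job is handed in when it is done.

Besides the shell and the picture viewer there is one more tool, called as a command line: name --argument value ..., lists and objects as JSON in quotes. arm_command: Moves the arm, as the interface text tells. Its arguments: {"type":"object","properties":{"commands":{"type":"array"}},"required":["commands"]}

```bash
ls; mkdir -p pics; python3 - <<'E'
from plant import *
import cv2,numpy as np
o=get_obs();print({k:np.round(v,3).tolist() for k,v in o.items()})
for n in("top","side"):
    s=snapshot(n);cv2.imwrite(f"pics/{n}0.png",s["frame"]);print(n,{k:(np.round(v,4).tolist()) for k,v in s.items() if k!="frame"})
E
```

```text
pics
{'clock': 0.0, 'joint_pos': [90.475, 20.592, 0.636, -0.02, -70.136, -16.507], 'qvel': [0.069, -0.034, 0.012, -0.043, -0.063, -0.007], 'tau': [-0.001, -58.272, 29.307, 6.997, 0.007, -0.0], 'tool_pos': [0.186, 0.648, 0.226], 'orientation': [4.762, 89.906, -101.277], 'force': [0.334, -0.438, -0.224], 'moment': [0.017, -0.026, 0.009], 'opening': 0.088}
top {'fov_y': 52.2135, 'cx': 256.496, 'cy': 193.2504, 'world_to_cam': [[0.0028, -0.9999, 0.0144, -0.0441], [0.986, 0.0052, 0.1666, -0.6102], [-0.1666, 0.0137, 0.9859, -0.9311], [0.0, 0.0, 0.0, 1.0]]}
side {'fov_y': 55.5731, 'cx': 252.5501, 'cy': 192.4964, 'world_to_cam': [[0.9836, -0.1798, 0.0149, -0.5949], [0.1115, 0.6707, 0.7333, -0.1544], [-0.1418, -0.7196, 0.6797, -1.0559], [0.0, 0.0, 0.0, 1.0]]}
```

View pics/top0.png

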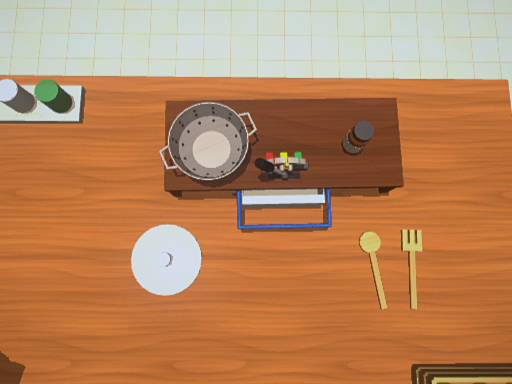

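View pics/side0.png

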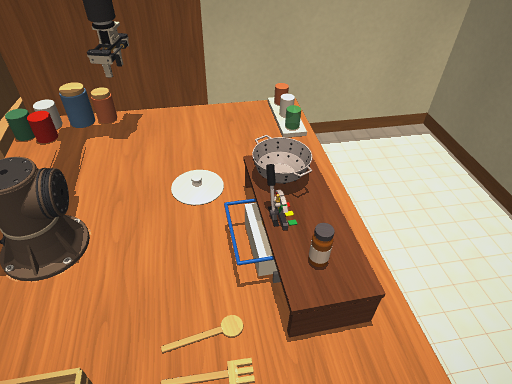

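The top view shows the blue bar at row 226 (columns 237–331), the lever grip at (264,165) leaning to +y, and the board's front edge from (165,188) to (402,187). The side view shows the bar's ends at (226,203) and (239,263). Next I fit the shelf pose.

```bash
cat > h.py <<'E'
from plant import *
import cv2,numpy as np
from scipy.optimize import least_squares
from scipy.spatial.transform import Rotation as R
def proj(s,P):
    P=np.atleast_2d(P); W=s["world_to_cam"]; c=P@W[:3,:3].T+W[:3,3]
    f=192/np.tan(np.radians(s["fov_y"])/2)
    return np.c_[s["cx"]+f*c[:,0]/-c[:,2], s["cy"]-f*c[:,1]/-c[:,2]]
def sh(p,P):
    c,sn=np.cos(p[2]),np.sin(p[2]);P=np.atleast_2d(P)/1000
    return np.c_[p[0]+c*P[:,0]-sn*P[:,1],p[1]+sn*P[:,0]+c*P[:,1],P[:,2]]
def tool():
    o=get_obs();return np.array(o["tool_pos"]),R.from_euler("xyz",o["orientation"],degrees=True),o
E
python3 - <<'E'
from h import *
t=snapshot("top");s=snapshot("side")
def blue(f):
    h=cv2.cvtColor(f,cv2.COLOR_BGR2HSV); m=cv2.inRange(h,(108,150,60),(125,255,255)); return m
for n,q in(("t",t),("s",s)):
    m=blue(q["frame"]);n_,l,st,c=cv2.connectedComponentsWithStats(m);print(n,[x.tolist() for x in st[1:] if x[4]>20])
F=[(30,280,125),(30,-280,125),(250,280,125),(250,-280,125),(-55,108,88),(-55,-108,88)]
T=np.array([(165,188.5),(402,187),(165,101),(397,98),(238,227),(331,226)],float)
S=np.array([(289,308),(382,294),(226,203),(239,263)],float)
Fs=[(30,-280,125),(250,-280,125),(-55,108,88),(-55,-108,88)]
fun=lambda p:np.r_[(proj(t,sh(p,F))-T).ravel(),(proj(s,sh(p,Fs))-S).ravel()]
r=least_squares(fun,[.6,0,0],loss="soft_l1");print(r.x,np.degrees(r.x[2]));print(np.round(fun(r.x).reshape(-1,2),1).tolist())
a=.5
g=(60,105*np.sin(a),140+105*np.cos(a));print("grip",sh(r.x,g),proj(t,sh(r.x,g)),proj(s,sh(r.x,g)))
o=np.hstack([cv2.resize(q["frame"][y:y+110,x:x+130],None,fx=3,fy=3,interpolation=2) for q,x,y in((t,220,130),(s,210,150))])
cv2.imwrite("pics/c1.png",o)
E
```

```text
t [[237, 189, 94, 39, 451]]
s []
[ 0.57947866 -0.10517551  0.01536443] 0.8803171032030285
[[-1.8, 1.2], [1.8, 0.3], [0.7, -1.3], [-0.0, 0.3], [0.3, -0.1], [-2.2, -0.1], [0.8, 2.2], [2.7, -0.7], [-0.5, -0.2], [-1.4, -1.1]]
grip [[ 0.63869817 -0.05391994  0.23214617]] [[263.72946605 165.2125782 ]] [[270.37789619 172.96749583]]
```

View pics/c1.png

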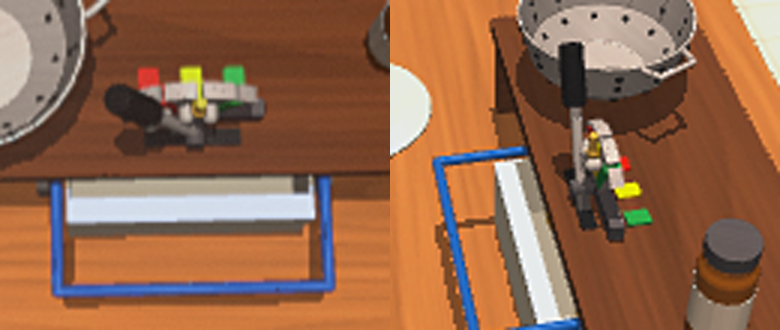

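Fit is good: the predicted grip projects onto its image position in both views. Next: tool axes and the shifts needed.

```bash
cat >> h.py <<'E'
SH=np.array([0.5795,-0.1052,0.0154])
def rep(*targets):
    """print TCP in shelf mm, jaw angle, and tool-frame shift (mm) to each shelf target"""
    p,r,o=tool();c,s=np.cos(SH[2]),np.sin(SH[2]);d=p-[SH[0],SH[1],0]
    print("t",round(o["clock"],2),"shelf mm",np.round(1e3*np.array([c*d[0]+s*d[1],-s*d[0]+c*d[1],p[2]]),1),"F",np.round(o["force"],1),"open",round(o["opening"],4),"j",np.round(o["joint_pos"],0))
    M=r.as_matrix();a=np.degrees(SH[2]);print("tool x",M[:,0].round(3),"jaw ang in shelf",round(np.degrees(np.arctan2(M[1,2],M[0,2]))-a,1))
    for t in targets: print(t,np.round(1e3*r.inv().apply(sh(SH,t)[0]-p),1))
E
python3 - <<'E'
from h import *
rep((60,110,330),(60,110,240),(60,0,240))
E
```

```text
t 0.2 shelf mm [-381.5  759.6  226. ] F [ 0.6 -0.   0.9] open 0.0878 j [ 90.  21.   1.  -0. -70. -17.]
tool x [-0.    -0.001 -1.   ] jaw ang in shelf -106.9
(60, 110, 330) [-103.4  611.4  493.2]
(60, 110, 240) [-13.4 611.4 493.1]
(60, 0, 240) [-13.3 643.4 598.3]
```

arm_command --commands '[-40,0,0,-8.5,0,-40,0,0,-8.5,0,-20,0,0,0,0]'

```text
clock: 0.57
tool_pos: [0.1862, 0.6473, 0.3253]
orientation: [-8.2, 89.6, -96.7]
force: [-0.0, 0.7, -0.3]
opening: 0.0631
```

```bash
python3 - <<'E'
from h import *
rep((60,110,330),(60,110,240),(60,0,240))
E
```

```text
t 0.57 shelf mm [-381.7  758.4  325.3] F [-0.   0.7 -0.3] open 0.0631 j [ 90.  18.  10.  -0. -82.   1.]
tool x [-0.001 -0.008 -1.   ] jaw ang in shelf -89.4
(60, 110, 330) [-3.000e-01  4.345e+02  6.533e+02]
(60, 110, 240) [ 89.7 434.6 652.6]
(60, 0, 240) [ 90.5 433.3 762.6]
```

arm_command --commands '[0,39,59,0,0,0,39,59,0,0,0,39,59,0,0,0,39,59,0,0,0,39,59,0,0]'

```text
clock: 1.2
tool_pos: [0.3665, 0.3895, 0.3265]
orientation: [-5.9, 89.6, -94.0]
force: [0.8, 1.1, -0.3]
opening: 0.0134
```

arm_command --commands '[0,39,59,0,0,0,39,59,0,0,0,39,59,0,0,0,39,59,0,0,0,39,59,0,0]'

```text
clock: 1.82
tool_pos: [0.5459, 0.1336, 0.3289]
orientation: [13.7, 89.7, -74.3]
force: [1.0, 1.6, 0.6]
opening: 0.0006
```

```bash
python3 - <<'E'
from h import *
rep((60,110,330),(60,110,240),(60,0,240))
E
```

```text
t 1.82 shelf mm [-29.9 239.2 328.9] F [1.  1.6 0.6] open 0.0006 j [ 34.   7.  -4.   0. -79.  58.]
tool x [ 0.001 -0.004 -1.   ] jaw ang in shelf -88.9
(60, 110, 330) [ -0.5  87.4 131. ]
(60, 110, 240) [ 89.5  87.3 130.6]
(60, 0, 240) [ 90.   85.2 240.5]
```

arm_command --commands '[0,43,60,0,0,0,44,60,0,0,20,8,20,0,0,60,0,0,0,0,15,0,0,0,0]'

```text
clock: 2.45
tool_pos: [0.6338, 0.0089, 0.2322]
orientation: [26.1, 89.7, -62.3]
force: [-0.3, 0.4, 0.7]
opening: 0.0005
```

```bash
python3 - <<'E'
from h import *
rep((60,60,235),(60,45,235))
a=[cv2.resize(snapshot(n)["frame"][y:y+180,x:x+180],None,fx=2,fy=2,interpolation=2) for n,x,y in(("top",190,70),("side",180,60))]
cv2.imwrite("pics/c2.png",np.hstack(a))
E
```

```text
t 2.45 shelf mm [ 56.  113.2 232.2] F [-0.3  0.4  0.7] open 0.0005 j [ 19.  16.  -5.   0. -69.  73.]
tool x [ 0.002 -0.005 -1.   ] jaw ang in shelf -89.3
(60, 60, 235) [-2.5  3.3 53.3]
(60, 45, 235) [-2.5  3.1 68.3]
```

View pics/c2.png

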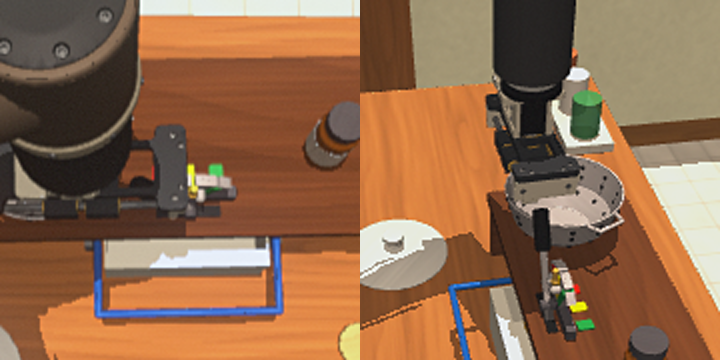

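arm_command --commands '[0,2,12,0,0,0,1,12,0,0,0,0,10,0,0,0,0,8,0,0,0,0,8,0,0]'

```text
clock: 3.18
tool_pos: [0.6453, -0.0383, 0.2468]
orientation: [93.6, 88.6, 5.5]
force: [0.9, 3.5, 2.5]
opening: 0.0002
```

```bash
python3 - <<'E'
from h import *
rep((60,60,235),(60,45,235))
s=snapshot("side")
for a in(.5,.25,0): print(a,proj(s,sh(SH,[(60,132*np.sin(a),140+132*np.cos(a)),(60,105*np.sin(a),140+105*np.cos(a))])).round(0).tolist())
cv2.imwrite("pics/c3.png",cv2.resize(s["frame"][100:260,190:350],None,fx=3,fy=3,interpolation=2))
E
```

```text
t 3.17 shelf mm [ 66.8  65.8 246.8] F [0.9 3.5 2.5] open 0.0002 j [ 14.  16.  -3.   0. -69.  78.]
tool x [ 0.024  0.002 -1.   ] jaw ang in shelf -88.9
(60, 60, 235) [11.7 -7.2  5.7]
(60, 45, 235) [11.6 -7.5 20.7]
0.5 [[270.0, 163.0], [270.0, 173.0]]
0.25 [[273.0, 166.0], [273.0, 176.0]]
0 [[276.0, 173.0], [275.0, 182.0]]
```

View pics/c3.png

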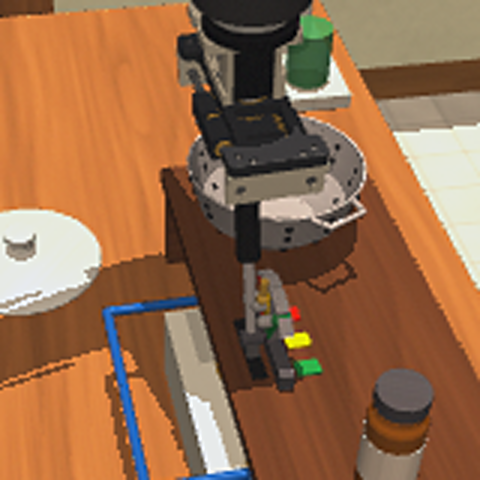

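arm_command --commands '[12,-4,2,0,0,6,-3,6,0,0,4,-2,6,0,0]'

```text
clock: 3.6
tool_pos: [0.6368, -0.055, 0.224]
orientation: [91.4, 88.5, 3.3]
force: [-0.1, -0.7, 0.6]
opening: 0.0004
```

```bash
python3 - <<'E'
from h import *
rep((60,45,232))
E
```

```text
t 3.6 shelf mm [ 58.1  49.3 224. ] F [-0.1 -0.7  0.6] open 0.0004 j [ 13.  16.  -6.   0. -66.  79.]
tool x [ 0.025  0.001 -1.   ] jaw ang in shelf -88.9
(60, 45, 232) [-8.   2.1  4.3]
```

arm_command --commands '[0,0,-15,0,0,-60,0,0,0,0,-60,-30,0,0,0]'

```text
clock: 3.98
tool_pos: [0.6017, -0.0411, 0.3364]
orientation: [78.4, 89.4, -9.8]
force: [0.5, 0.5, -0.3]
opening: 0.0007
```

```bash
python3 - <<'E'
from h import *
rep((-27,0,135),(-27,0,72))
s=snapshot("side")
cv2.imwrite("pics/c4.png",cv2.resize(s["frame"][120:270,200:350],None,fx=3,fy=3,interpolation=2))
E
```

```text
t 3.98 shelf mm [ 23.2  63.7 336.4] F [ 0.5  0.5 -0.3] open 0.0007 j [ 15.  11.   1.   0. -80.  77.]
tool x [ 0.01  -0.002 -1.   ] jaw ang in shelf -89.0
(-27, 0, 135) [201.  -53.2  62.5]
(-27, 0, 72) [264.  -53.8  62.4]
```

View pics/c4.png

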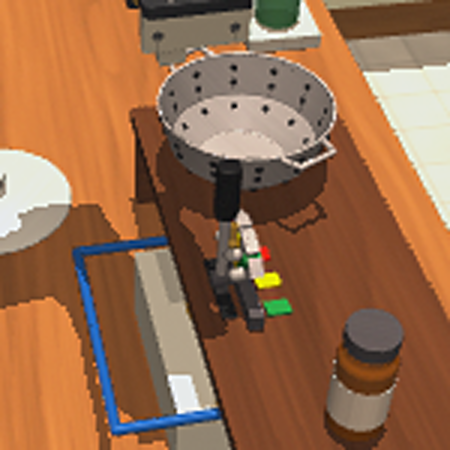

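The grip centre is at crop (228,190), which is full-image (276,183). That matches the predicted upright position (275,182), so the lever is in yellow. Now hook the bar.

arm_command --commands '[0,-28,31,0,0,0,-26,31,0,0,60,0,0,0,0,60,0,0,0,0,60,0,0,0,0]'

```text
clock: 4.65
tool_pos: [0.556, -0.1055, 0.1703]
orientation: [87.5, 87.7, -0.5]
force: [1.3, 0.1, 0.4]
opening: 0.0005
```

```bash
python3 - <<'E'
from h import *
rep((-27,0,72))
E
```

```text
t 4.65 shelf mm [-2.350e+01  1.000e-01  1.703e+02] F [1.3 0.1 0.4] open 0.0005 j [  9.  12. -20.   0. -56.  82.]
tool x [ 0.04  -0.    -0.999] jaw ang in shelf -88.9
(-27, 0, 72) [98.1 -7.4 -0.1]
```

arm_command --commands '[50,-4,0,0,0,40,-3,0,0,0,8,0,0,0,0]'

```text
clock: 5.03
tool_pos: [0.5493, -0.105, 0.0654]
orientation: [85.7, 88.1, -2.3]
force: [0.2, -0.3, 1.5]
opening: 0.0005
```

```bash
python3 - <<'E'
from h import *
rep((-27,0,72),(-144,0,72))
E
```

```text
t 5.03 shelf mm [-30.2   0.6  65.4] F [ 0.2 -0.3  1.5] open 0.0005 j [ 10.  18. -27.   1. -43.  82.]
tool x [ 0.033 -0.001 -0.999] jaw ang in shelf -88.9
(-27, 0, 72) [-6.5  3.4  0.7]
(-144, 0, 72) [ -10.3 -113.5   -1.6]
```

arm_command --commands '[0,-15,0,0,0,0,-20,0,0,0,0,-20,0,0,0,0,-20,0,0,0,0,-20,0,0,0]'

```text
clock: 5.65
tool_pos: [0.4594, -0.1071, 0.0699]
orientation: [87.6, 87.1, -0.3]
force: [2.7, 0.9, -0.8]
opening: 0.0001
```

```bash
python3 - <<'E'
from h import *
rep((-148,0,72))
E
```

```text
t 5.65 shelf mm [-120.1   -0.    69.9] F [ 2.7  0.9 -0.8] open 0.0001 j [ 11.  10. -39.   1. -39.  80.]
tool x [ 0.051 -0.    -0.999] jaw ang in shelf -88.7
(-148, 0, 72) [ -3.5 -27.8  -0.6]
```

arm_command --commands '[0,-13,0,0,0,0,-9,0,0,0,0,-7,0,0,0]'

```text
clock: 6.02
tool_pos: [0.4389, -0.107, 0.0749]
orientation: [88.7, 85.8, 1.1]
force: [23.8, -9.2, -1.4]
opening: 0.0006
```

```bash
python3 - <<'E'
from h import *
rep((-148,0,72))
E
```

```text
t 6.03 shelf mm [-140.6    0.3   74.9] F [23.8 -9.2 -1.4] open 0.0006 j [ 12.   7. -42.   1. -37.  79.]
tool x [ 0.073  0.001 -0.997] jaw ang in shelf -88.5
(-148, 0, 72) [ 2.4 -7.6  0.1]
```

arm_command --commands '[0,6,0,0,0,-55,4,0,0,0,-60,0,-15,0,0,-60,0,-25,0,0,-60,0,-25,0,0]'

```text
clock: 6.65
tool_pos: [0.4268, -0.0449, 0.3068]
orientation: [87.0, 86.4, -0.8]
force: [1.6, 1.8, -0.4]
opening: 0.0004
```

```bash
python3 - <<'E'
from h import *
rep((60,70,330),(60,70,232))
s=snapshot("side");t=snapshot("top")
for q in(t,s): print(proj(q,sh(SH,[(-160,108,88),(-160,-108,88)])).round(1).tolist())
a=[cv2.resize(q["frame"][y:y+170,x:x+160],None,fx=2.5,fy=2.5,interpolation=2) for q,x,y in((t,210,130),(s,190,120))]
cv2.imwrite("pics/c5.png",np.hstack(a))
E
```

```text
t 6.65 shelf mm [-151.8   62.6  306.8] F [ 1.6  1.8 -0.4] open 0.0004 j [ 22.  -9. -23.   1. -73.  70.]
tool x [ 0.062 -0.001 -0.998] jaw ang in shelf -88.7
(60, 70, 330) [-10.  212.9  -2.5]
(60, 70, 232) [ 87.8 206.8  -2.8]
[[238.5, 271.9], [330.8, 270.7]]
[[189.5, 207.4], [195.7, 268.4]]
```

View pics/c5.png

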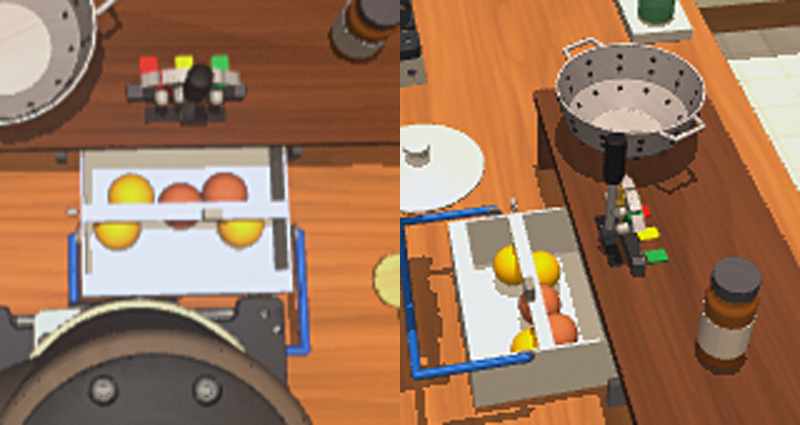

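The bar's right corner is at side pixel (196.8,268.8), and the fully-out prediction is (195.7,268.4). The pull also ended on a firm stop at 24 N, so the bin is out. The lever is still upright. Next, the lever to green.

arm_command --commands '[-20,55,-2,0,0,-15,55,0,0,0,0,55,0,0,0,0,45,0,0,0,40,5,0,0,0]'

```text
clock: 7.38
tool_pos: [0.6479, -0.0323, 0.3256]
orientation: [89.7, 85.6, 2.2]
force: [0.9, -0.0, -1.3]
opening: 0.0005
```

```bash
python3 - <<'E'
from h import *
rep((60,70,230),(60,35,230))
E
```

```text
t 7.38 shelf mm [ 69.5  71.9 325.6] F [ 0.9 -0.  -1.3] open 0.0005 j [ 15.  13.   2.   1. -75.  77.]
tool x [ 0.076  0.003 -0.997] jaw ang in shelf -88.4
(60, 70, 230) [ 94.6 -16.8   1.5]
(60, 35, 230) [ 94.6 -17.8  36.5]
```

arm_command --commands '[45,-9,0,0,0,42,-9,0,0,0,6,0,15,0,0,2,0,12,0,0,1,0,8,0,0]'

```text
clock: 8.0
tool_pos: [0.638, -0.0701, 0.2228]
orientation: [88.4, 86.1, 0.9]
force: [0.5, -0.4, 0.6]
opening: 0.0003
```

```bash
python3 - <<'E'
from h import *
rep((60,10,230),(60,0,230))
E
```

```text
t 8.0 shelf mm [ 59.   34.2 222.8] F [ 0.5 -0.4  0.6] open 0.0003 j [ 12.  15.  -8.   1. -63.  81.]
tool x [ 0.068  0.001 -0.998] jaw ang in shelf -88.4
(60, 10, 230) [-7.1  0.8 24.2]
(60, 0, 230) [-7.1  0.5 34.2]
```

arm_command --commands '[-1,0,8,0,0,0,0,8,0,0,0,0,8,0,0,0,0,7,0,0,0,0,6,0,0]'

```text
clock: 8.62
tool_pos: [0.641, -0.1072, 0.2273]
orientation: [92.2, 85.8, 4.7]
force: [-0.1, -0.5, 0.2]
opening: 0.0007
```

```bash
python3 - <<'E'
from h import *
rep((60,0,230),(60,-10,225))
E
```

```text
t 8.62 shelf mm [ 61.4  -3.  227.3] F [-0.1 -0.5  0.2] open 0.0007 j [  8.  16.  -6.   0. -64.  85.]
tool x [ 0.073  0.006 -0.997] jaw ang in shelf -88.4
(60, 0, 230) [-2.8 -1.2 -3. ]
(60, -10, 225) [ 2.1 -1.8  7. ]
```

arm_command --commands '[0,0,-12,0,0,-55,0,-10,0,0,-55,0,-10,0,0,-10,-55,-15,0,0,0,-60,-10,0,35]'

```text
clock: 9.25
tool_pos: [0.516, -0.055, 0.3413]
orientation: [90.0, 85.9, 2.4]
force: [-0.7, 0.6, 2.2]
opening: 0.0061
```

arm_command --commands '[0,-60,0,0,35,0,-40,0,0,35,0,0,0,10,35,0,0,0,10,35,0,0,0,10,35]'

```text
clock: 9.88
tool_pos: [0.4098, -0.0588, 0.3375]
orientation: [121.8, 85.3, 3.5]
force: [0.5, 0.3, -0.2]
opening: 0.0307
```

arm_command --commands '[0,0,0,10,35,0,0,0,10,35,0,0,0,10,35,0,0,0,10,35,0,0,0,10,35]'

```text
clock: 10.5
tool_pos: [0.4098, -0.0584, 0.3396]
orientation: [173.2, 84.9, 3.2]
force: [-0.4, 0.2, -0.6]
opening: 0.0307
```

```bash
python3 - <<'E'
from h import *
rep((-160,50,200),(-160,50,75))
s=snapshot("side");t=snapshot("top")
for q in(t,s): print(proj(q,sh(SH,(60,-105*np.sin(.5),140+105*np.cos(.5)))).round(1).tolist())
a=[cv2.resize(q["frame"][y:y+170,x:x+160],None,fx=2.5,fy=2.5,interpolation=2) for q,x,y in((t,210,130),(s,190,120))]
cv2.imwrite("pics/c6.png",np.hstack(a))
E
```

```text
t 10.5 shelf mm [-169.    49.4  339.6] F [-0.4  0.2 -0.6] open 0.0307 j [ 21. -12. -22.   2. -76. -11.]
tool x [ 0.088  0.005 -0.996] jaw ang in shelf -170.9
(-160, 50, 200) [139.9  -0.6   3.3]
(-160, 50, 75) [264.4  -1.9  14.2]
[[312.4, 164.8]]
[[280.0, 199.3]]
```

View pics/c6.png

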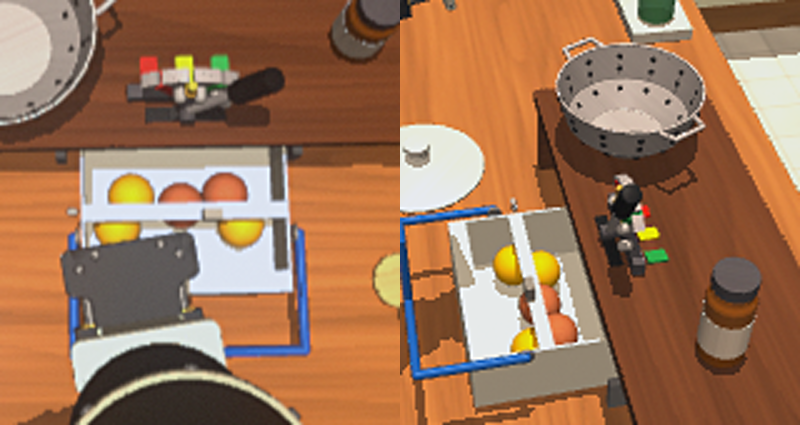

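Lever is in green: grip at (312,164) top and (280,200) side, both matching the prediction. The bin is still out. Now grip the bar.

arm_command --commands '[50,0,2,9,35,50,0,2,0,35,50,0,2,0,35,40,0,3,0,35]'

```text
clock: 11.1
tool_pos: [0.4216, -0.0568, 0.1495]
orientation: [-177.8, 84.2, 4.4]
force: [0.7, 0.2, 0.3]
opening: 0.031
```

```bash
python3 - <<'E'
from h import *
rep((-157,50,73),(-157,50,120))
E
```

```text
t 11.1 shelf mm [-157.1   50.9  149.5] F [0.7 0.2 0.3] open 0.031 j [ 21.  -3. -41.   2. -47. -20.]
tool x [ 0.1    0.008 -0.995] jaw ang in shelf -178.8
(-157, 50, 73) [76.1  1.2  7.6]
(-157, 50, 120) [29.3  1.   2.9]
```

arm_command --commands '[38,0,4,0,35,35,0,3,0,35,3,0,0,0,35]'

```text
clock: 11.48
tool_pos: [0.421, -0.0566, 0.0696]
orientation: [-179.3, 84.4, 3.7]
force: [0.0, 0.5, 0.6]
opening: 0.0307
```

```bash
python3 - <<'E'
from h import *
rep((-157,50,73))
t=snapshot("side");cv2.imwrite("pics/c7.png",cv2.resize(t["frame"][120:290,130:300],None,fx=3,fy=3,interpolation=2))
E
```

```text
t 11.47 shelf mm [-157.7   51.    69.6] F [0.  0.5 0.6] open 0.0307 j [ 21.   4. -47.   3. -34. -20.]
tool x [ 0.097  0.006 -0.995] jaw ang in shelf -177.9
(-157, 50, 73) [-3.3  1.  -1. ]
```

View pics/c7.png

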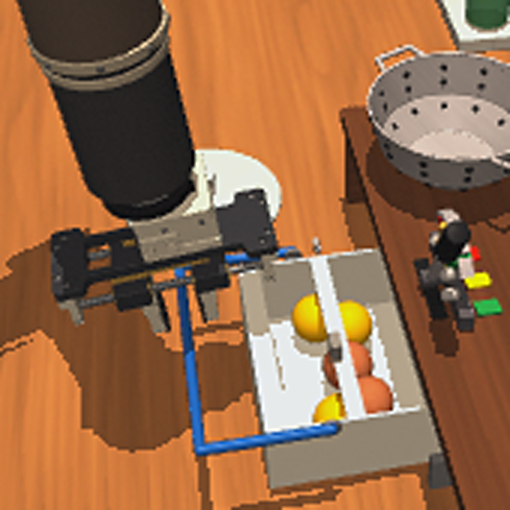

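The fingers straddle the bar at crop (155..210, 310), so close.

arm_command --commands '[0,0,0,0,0,0,0,0,0,0,0,0,0,0,0]'

```text
clock: 11.9
tool_pos: [0.4242, -0.0557, 0.074]
orientation: [-178.7, 84.0, 4.5]
force: [-1.1, -0.7, -1.4]
opening: 0.0088
```

```bash
python3 - <<'E'
from h import *
rep((-157,50,73))
# arc displacements in shelf (mm) per 10 deg step, bar radius 110
for a in range(0,100,10):
    a1,a2=np.radians([a,a+10]);print(a,np.round([110*(np.cos(a1)-np.cos(a2)),110*(np.sin(a2)-np.sin(a1))],1))
E
```

```text
t 11.9 shelf mm [-154.6   51.9   74. ] F [-1.1 -0.7 -1.4] open 0.0088 j [ 21.   3. -47.   3. -34. -20.]
tool x [ 0.104  0.008 -0.994] jaw ang in shelf -177.7
(-157, 50, 73) [0.7 1.8 2.6]
0 [ 1.7 19.1]
10 [ 5.  18.5]
20 [ 8.1 17.4]
30 [11.  15.7]
40 [13.6 13.6]
50 [15.7 11. ]
60 [17.4  8.1]
70 [18.5  5. ]
80 [19.1  1.7]
90 [19.1 -1.7]
```

arm_command --commands '[-19,0,-4,0,0,-18,0,-7,0,0,-16.5,0,-10,0,0,-14.5,0,-12.5,0,0,-12,0,-15,0,0]'

```text
clock: 12.52
tool_pos: [0.4612, -0.0548, 0.1612]
orientation: [-178.4, 84.2, 4.7]
force: [2.4, -3.1, -6.6]
opening: 0.0089
```

```bash
cat >> h.py <<'E'
def arc(angs,x0=-154.6,z0=74):
    p,r,o=tool(); rep(); h=-154.6+110
    for a in angs:
        a=np.radians(a);T=sh(SH,(x0+110*(1-np.cos(a)),51.5,z0+110*np.sin(a)))[0];print(np.degrees(a).round(),np.round(1e3*r.inv().apply(T-p),1))
E
python3 - <<'E'
from h import *
arc((40,50,60,70,80,90,97,100))
E
```

```text
t 12.53 shelf mm [-117.5   52.2  161.2] F [ 2.4 -3.1 -6.6] open 0.0089 j [ 19.  -0. -35.   2. -49. -17.]
tool x [ 0.101  0.008 -0.995] jaw ang in shelf -177.8
40.0 [15.2  0.3 13. ]
50.0 [ 3.1  0.8 -1.9]
60.0 [ -6.2   1.4 -18.6]
70.0 [-12.5   2.  -36.7]
80.0 [-15.6   2.7 -55.6]
90.0 [-15.3   3.4 -74.8]
97.0 [-13.1   3.9 -88. ]
100.0 [-11.7   4.2 -93.6]
```

arm_command --commands '[-7,0,-17,0,0,-6,0,-18,0,0,-3,0,-19,0,0]'

```text
clock: 12.9
tool_pos: [0.5109, -0.0537, 0.1851]
orientation: [-178.8, 84.4, 4.2]
force: [-5.8, 0.2, 3.2]
opening: 0.0089
```

```bash
python3 - <<'E'
from h import *
arc((75,80,90,97,100))
E
```

```text
t 12.9 shelf mm [-67.8  52.5 185.1] F [-5.8  0.2  3.2] open 0.0089 j [ 17.   4. -28.   2. -53. -15.]
tool x [ 0.097  0.007 -0.995] jaw ang in shelf -177.9
75.0 [4.3 0.8 5.7]
80.0 [ 3.1  1.2 -3.8]
90.0 [  3.3   1.9 -23. ]
97.0 [  5.4   2.4 -36.2]
100.0 [  6.8   2.6 -41.8]
```

arm_command --commands '[1,0,-12,0,0,1,0,-12,0,0,1,0,-11,0,0,1,0,-6,0,0]'

```text
clock: 13.4
tool_pos: [0.5522, -0.0529, 0.1868]
orientation: [-179.3, 84.5, 3.6]
force: [-5.1, -2.0, 1.7]
opening: 0.0092
```

```bash
python3 - <<'E'
from h import *
arc((90,97,100))
E
```

```text
t 13.4 shelf mm [-26.5  52.7 186.8] F [-5.1 -2.   1.7] open 0.0092 j [ 16.   8. -23.   1. -54. -13.]
tool x [ 0.096  0.006 -0.995] jaw ang in shelf -177.9
90.0 [ 1.1  0.6 18.3]
97.0 [3.2 1.1 5. ]
100.0 [ 4.6  1.3 -0.6]
```

arm_command --commands '[0,0,-2,0,0,0,0,0,0,30,0,0,0,0,30,-30,0,0,0,30,-50,0,0,0,30]'

```text
clock: 14.02
tool_pos: [0.5465, -0.0524, 0.2653]
orientation: [-179.1, 84.6, 3.9]
force: [1.3, 0.8, -0.2]
opening: 0.0265
```

```bash
python3 - <<'E'
from h import *
rep()
s=snapshot("side");t=snapshot("top")
for d in(90,97.4,100):
  a=np.radians(d)
  for q in(t,s): print(d,proj(q,sh(SH,[(-50-110*np.cos(a),y,88+110*np.sin(a)) for y in(108,-108)])).round(1).tolist())
a=[cv2.resize(q["frame"][y:y+170,x:x+160],None,fx=2.5,fy=2.5,interpolation=2) for q,x,y in((t,210,130),(s,190,120))]
cv2.imwrite("pics/c8.png",np.hstack(a))
E
```

```text
t 14.03 shelf mm [-32.2  53.3 265.3] F [ 1.3  0.8 -0.2] open 0.0265 j [ 16.   4. -16.   1. -64. -13.]
tool x [ 0.093  0.006 -0.996] jaw ang in shelf -177.9
90 [[236.6, 220.3], [339.0, 219.1]]
90 [[225.8, 173.9], [239.1, 232.9]]
97.4 [[236.6, 213.6], [338.6, 212.5]]
97.4 [[231.0, 173.5], [245.2, 232.3]]
100 [[236.6, 211.3], [338.4, 210.2]]
100 [[232.8, 173.5], [247.2, 232.2]]
```

View pics/c8.png

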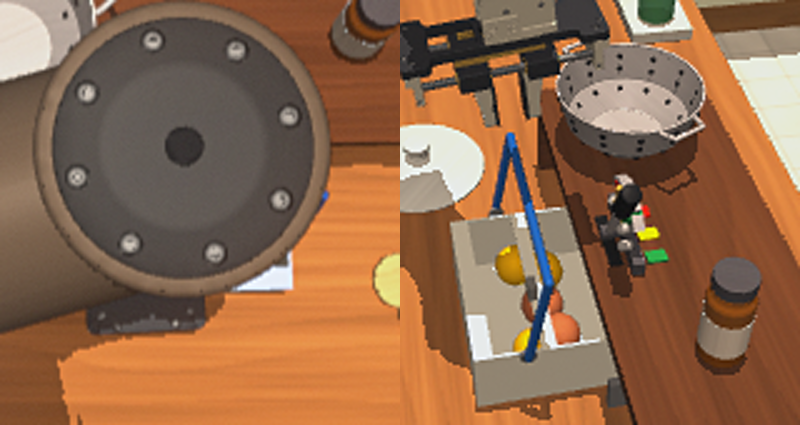

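The bail's corners in the side view are at (249,235) and (234,175), matching about 97–100°. I'll retreat and check once more with a clear top view.

arm_command --commands '[-50,0,10,0,30,-20,0,60,0,30,0,-40,60,0,30,0,-60,40,0,30,0,-60,0,0,30]'

```text
clock: 14.75
tool_pos: [0.3776, 0.0876, 0.3287]
orientation: [-175.1, 83.1, 7.6]
force: [2.1, 0.4, 1.2]
opening: 0.0262
```

arm_command --commands '[0,-60,0,0,30,0,-60,0,0,30,0,0,0,0,30]'

```text
clock: 15.12
tool_pos: [0.3703, 0.216, 0.3327]
orientation: [-171.3, 82.7, 11.8]
force: [-0.1, -0.6, -0.1]
opening: 0.0262
```

```bash
python3 - <<'E'
from h import *
rep()
s=snapshot("side");t=snapshot("top")
a=[cv2.resize(q["frame"][y:y+200,x:x+200],None,fx=2,fy=2,interpolation=2) for q,x,y in((t,200,80),(s,190,110))]
cv2.imwrite("pics/c9.png",np.hstack(a))
E
```

```text
t 15.12 shelf mm [-204.2  324.4  332.7] F [-0.1 -0.6 -0.1] open 0.0262 j [ 62. -12. -24.   6. -73. -61.]
tool x [ 0.125  0.026 -0.992] jaw ang in shelf -177.9
```

View pics/c9.png

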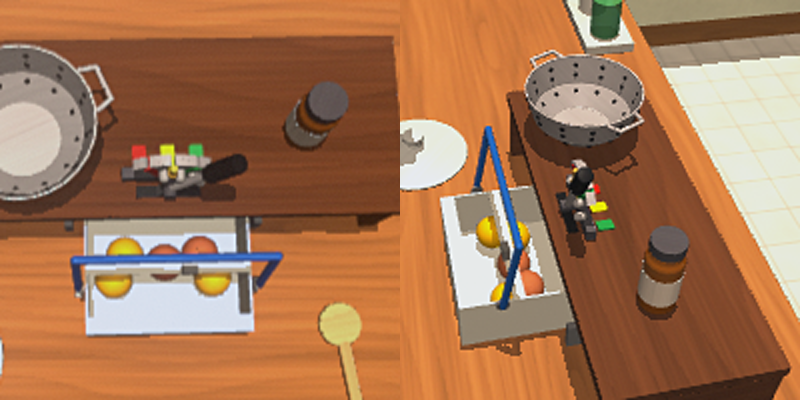

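```bash
python3 - <<'E'
from h import *
t=snapshot("top")
print("pred bin front corners",proj(t,sh(SH,[(-105,100,85),(-105,-100,85)])).round(1).tolist(), "at 95mm:",proj(t,sh(SH,(-95,0,85))).round(1), "hinge arm root",proj(t,sh(SH,[(-50,-108,88)])).round(1))
g=t["frame"][225:260,270].astype(int).sum(1);print(g.tolist())
close_job()
E
```

```text
pred bin front corners [[241.8, 248.1], [326.1, 247.1]] at 95mm: [[283.9 243.4]] hinge arm root [[328.8 223.8]]
[676, 674, 676, 676, 675, 676, 676, 676, 678, 676, 678, 674, 676, 678, 677, 677, 676, 676, 675, 681, 692, 637, 298, 290, 384, 370, 369, 374, 384, 379, 370, 368, 383, 394, 388]
the job is handed in; nothing more can be done
```

The job is done and handed in at about 15 s of robot time. I pushed the lever from red to yellow and hooked the blue handle to draw the bin out to its stop. I then pushed the lever on to green, and gripped the handle bar and swung it over into its end position.

What the last checks showed:

- **Lever:** it is in green. The grip appeared within about 1 px of where it should be in both camera views.
- **Bin:** the pull ended on a firm stop at about 24 N. After the handle was swung over, the bin's front edge appeared at row 246.5, where 247–248 was predicted for fully out (1–2 px is about 2–3 mm).
- **Handle:** it stands past upright on its own, at roughly 97–100°; the detent is at 97.4°. In the top view its bar sat 3–4 px beyond the 97.4° prediction, so the images confirm it is seated but not the exact angle.
- **Other items:** the colander, spice bottle and spoon looked unmoved in the last picture. The pot lid was only partly in view and the fork was out of frame, though the gripper stayed well above both.
- **Clearance:** the robot was touching nothing at hand-in.

On the first lever push the tool rode up about 15 mm along the grip. I corrected it before the lever reached yellow.

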